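# Gang-clamp the steel bars in the ratchet cramp

### The arm

A 6-joint arm with a two-finger parallel gripper is mounted at the origin on the work surface; the furniture and walls round the work are solid. World frame = base frame: x ahead of the robot, y to its left, z up, the work surface at z = 0. Lengths are in m, angles in degrees, forces in N, time in s.
With the tool pointing down it reaches from about 0.375 to 0.75 m from the base axis. Payload 9 kg.
Tool frame: the origin (TCP) lies where the fingers leave the gripper's body, on its centre line; the fingertips stand 73 mm ahead of it and the grasp point (between the pads) lies 54 mm ahead of it (robot.tip_reach is the distance from the TCP to the fingertips, in m); z points along the fingers, y is the line along which they close (so a half turn about z gives the same grasp; the last joint's range is limited). The gripper opens to 85 mm and grips with 20 to 120 N. Pads are 22 mm wide; open, the fingers measure 114 mm over their backs; the gripper's body (76 mm by 85 mm) begins 54 mm behind the grasp point. The pads swing forward as they close: fully open they stand 13 mm farther back than shut.
Start: joints at [-89.02, 5.964, 5.575, 89.605, 0, 77.527], TCP at [0.14, -0.584, 0.304] pointing down, gripper open.
Joint ranges: [-171.21, 171.21], [-48.23, 106.86], [-62.78, 66.21], [-105.2, 120.99], [-86.42, 89.51], [-180, 180]. Speed limits (degrees/s): [127.2, 127.2, 147.25, 180, 180, 180].

### API

Orientations are given as [roll, pitch, yaw] about the fixed x, y, z axes, in that order (R = Rz(yaw) Ry(pitch) Rx(roll)).
In Python, from plant import robot gives the robot as it stands. Calls block until the motion is done:
- robot.move_pose(position, orientation): joint-space move of the TCP to a pose.
- robot.line_to(position, vel=0.15, rotation=None, guard=None): straight line of the TCP; rotation=None keeps the orientation; vel is the mean speed in m/s. With guard (N) it stops when the force on the tool has changed by that much, and returns True; else False.
- robot.goto_joints(angles): joint-space move.
- robot.set_gripper(opening): finger opening in m; the grip force is fixed at half the most; returns when the fingers have stopped.
- robot.pause(seconds).
- robot.ik(position, orientation): joint angles nearest the present ones, or None.
- robot.observe(): the state.
- robot.grab_frame(name): name is "side" or "top" or "wrist"; returns the picture (480x640x3 uint8, blue, green, red); there is no depth.
- robot.get_calibration(name): a dict with "vertical_fov" (degrees; the focal length in pixels is half the picture's height over the tangent of half this angle, whatever the lens; pixels are square), "cx", "cy" (the principal point, pixels), "rvec" (rotation vector, rad) and "tvec" (3), from world to camera coordinates, as OpenCV has them. Camera axes: x right, y down, z forward; pixel columns grow to the right and rows downward; lengths in m; the calibration is good to about 2 mm. A picture is of the moment at which its call begins: read the wrist's pose just before it. get_calibration takes no time and is no camera call; for the wrist camera it gives the pose at the moment of the call.
A pose or a line that the arm cannot do raises robot.IKError and nothing moves.
- robot.job_done(): hands the job in; it is judged then, once.
The state is a dict: "time": time; "q": joint angles; "qvel": joint speeds; "joint_torque": joint torques, N m; "tool_pos": TCP position; "tcp_rot": TCP orientation; "ft_force": force on the tool from outside, world axes, zero at the start; "torque": the same for the moment, N m; "gripper_width": finger opening in m; "gripper_force": force on a finger pad.
Only numpy, scipy, OpenCV 4.12 (cv2) and the standard library are available. Lean on these libraries where they do the work, as an engineer would, in place of code of your own. Each camera call takes 0.05 s, during which the arm holds its last target. There are 200 camera calls.

### The job

Gang up all the loose steel bars in the ratchet cramp so that they can be filed together: the thumb lever on its handle stands on the opening side, so first swing the handle back and forth to back the jaw off, then lay the bars side by side across the bed between the jaws, centred and square. Flip the thumb lever to the closing side and swing the handle again until the jaw's sprung brass pad is pressed more than half way in against the row; last, swing the lock lever fully round to its locked end, and leave the other things on the bench as they stand.

Things in the scene. Friction and masses are not known exactly. Their poses are not given: they have to be found in the camera images.
- cramp: ratchet cramp, a grey cast bed screwed to the bench (fixed). Origin on the bench under the ratchet spindle; y runs along the clamping direction from the moving jaw to the fixed jaw, x away from the handle, z up. Bed: x -50..50 mm, y -94..210 mm, its top 12 mm above the bench. Friction (about 0.4 N m at the spindle) holds the drive where it is left.
- fixed_jaw (a point): middle of the inner face of the fixed dark steel jaw, on the cramp's middle line at y = 184 mm, 20 mm above the bench; the jaw is 56 mm wide in x, 18 mm thick, 16 mm high above the bed
- bar_0: plain steel bar, 19 x 62 x 13 mm (x, y, z), 0.08 to 0.17 kg, one of 2 to 4 alike; origin at the centre of its underside, long axis y. Starts flat on the bench; some may be absent.
- bar_1: plain steel bar, 19 x 62 x 13 mm (x, y, z), 0.08 to 0.17 kg, one of 2 to 4 alike; origin at the centre of its underside, long axis y. Starts flat on the bench; some may be absent.
- bar_2: plain steel bar, 19 x 62 x 13 mm (x, y, z), 0.08 to 0.17 kg, one of 2 to 4 alike; origin at the centre of its underside, long axis y. Starts flat on the bench; some may be absent.
- bar_3: plain steel bar, 19 x 62 x 13 mm (x, y, z), 0.08 to 0.17 kg, one of 2 to 4 alike; origin at the centre of its underside, long axis y. Starts flat on the bench; some may be absent.
- pad_face (a point): centre of the moving jaw's pad face when the pad is fully out (moves with the jaw, not with the pad; axes as the cramp's); 148 mm + joint jaw along the cramp's y
- jaw (a joint): travel of the moving jaw towards the fixed jaw, m; at 0 the inner gap is 36 mm, -0.081 is fully open (117 mm), 0.004 the closed end; starts at -0.006 to 0. The jaw is 56 mm wide, 28 mm thick, 16 mm high above the bed; it cannot just be pushed but is moved by a rack from the ratchet wheel, 18 mm a radian of the wheel. The wheel has 14 teeth: up to 0.45 rad of each forward swing may be lost
- jaw_pad (a joint): sprung brass pad in the moving jaw's face: 0 stands 4 mm proud, 0.004 pressed in flush; spring 3 N/mm plus 2 N. Pushing loose bars along can press it by 1 to 1.5 mm; it passes 2 mm only when the row is tight.
- handle (a joint): ratchet handle about the upright spindle at the cramp's origin: 0 points to the cramp's -x, positive clockwise from above (the knob swings to the cramp's +y); stops at +-0.85 rad; stays where left (0.2 N m friction)
- knob (a point): grip point on the upright black knob, diameter 20 mm, at the handle's outer end, 120 mm from the spindle; the point is 66 mm above the bench, the knob stands from 41 to 85 mm above the bench
- pawl (a joint): direction pawl, turned by the thumb lever on the handle: -0.3 opens, +0.3 closes, positive clockwise from above (pin towards the cramp's +y). Over-centre spring: past 0 it snaps over (about 1.5 N at the pin) and stays; it may rest near 0.1 on a tooth till the handle moves. At + a clockwise swing of the handle closes the jaw and the back swing clicks free; at - the reverse.
- pawl_pin (a point): grip point of the thumb lever's upright round steel pin (diameter 10 mm, standing from 49 to 75 mm above the bench; the point is 64 mm up), 34 mm outward of the pawl's pivot, which sits on the handle 44 mm from the spindle; the way the pin leans across the handle shows the direction set
- lock (a joint): lock lever beside the rack, about its upright pivot at x = 49, y = -50 mm of the cramp: 0 to 0.25 is unlocked, 1.6 rad the locked end; positive clockwise from above; at joint value q its arm points at the angle 0.8 - q from the cramp's +x towards +y; stays where left (0.1 N m)
- lock_pin (a point): grip point on the lock lever's upright black pin, diameter 12 mm, 42 mm from the pivot, standing from 26 to 55 mm above the bench; the point is 43 mm up
- wax: lump of wax, 44 x 44 x 22 mm, bystander among the bars
- bur_stand: round stand of burs, 74 mm across, 92 mm high, bystander
- dapping: steel dapping block, 50 mm cube, bystander
- tin: round white parts tin, 42 mm across, 15 mm high, bystander
- beads: black canister, 34 mm across, 47 mm high, bystander
There are look-alikes about, which are no part of the job. What is shaped like the bar_2 but pink or red is not meant. Leave any blue or turquoise look-alike of the bar_1 alone.

How it is judged:
By the outcome, as a careful person would: the job done as asked, in the order asked, and still so for the second after the job is handed in, with the robot touching nothing.
Of bar_0, bar_1, bar_2, bar_3 only 2 to 4 are there at a start; the rules pass over those that are not, and their reading is None.
At some moment in a run one of bar_0, bar_1, bar_2, bar_3 may be knocked a few centimetres aside while the robot is not near it.
Once in a run the grip may slacken for a moment while it holds something.
It also fails if it takes over 210 s, if anything falls off the work surface, if the arm or the gripper's body presses on something with over 40 N, if the wrist force passes 120 N, or if a joint passes its speed limit or range.

## Working session

There is one attempt and no reset: what is moved stays moved. The work goes in short steps, each a Python script; the robot and the scene stay as the last script left them, time stands still between calls to the robot, and variables do not carry over. Pictures are saved under pics/ and viewed, at most 14 in all, crops included, and the job is handed in when it is done.

```bash
ls; mkdir -p pics; python3 - <<'E'
from plant import robot
import cv2
for n in("top","side"):
    cv2.imwrite(f"pics/{n}0.png",robot.grab_frame(n)); print(n,robot.get_calibration(n))
print(robot.observe()["time"])
E
```

```text
pics
top {'vertical_fov': 54.07309332789841, 'cx': 321.08715081726405, 'cy': 240.2916711898804, 'rvec': array([ 2.05829979, -2.16197969,  0.2235199 ]), 'tvec': array([0.07663655, 0.4600787 , 0.97534456])}
side {'vertical_fov': 54.370014267295716, 'cx': 313.0634041176356, 'cy': 241.66542263901022, 'rvec': array([ 1.63977957, -1.63613987,  0.84308778]), 'tvec': array([0.05230872, 0.32546385, 0.80195197])}
0.1
```

View pics/top0.png

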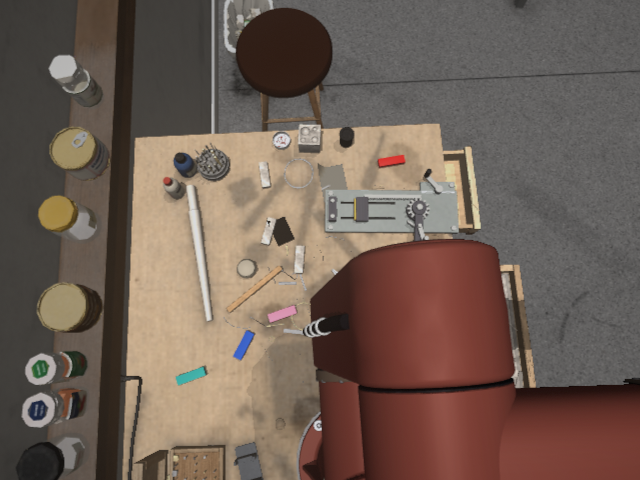

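View pics/side0.png

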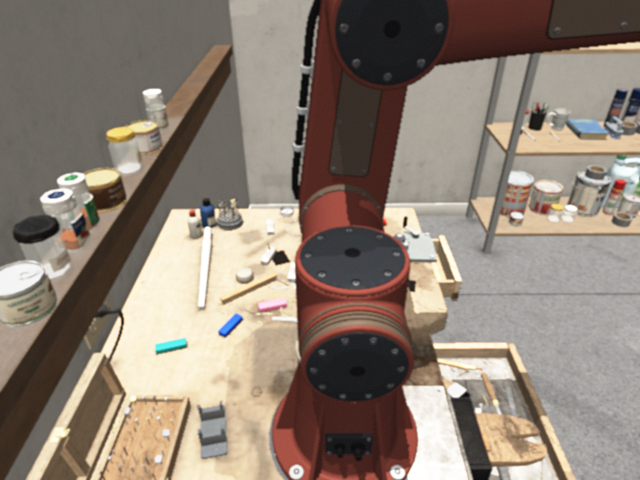

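```bash
cat > h.py <<'E'
from plant import robot
import cv2, numpy as np
def cal(n):
    c=robot.get_calibration(n); R=cv2.Rodrigues(np.array(c["rvec"]))[0]; t=np.array(c["tvec"]).ravel()
    f=240/np.tan(np.radians(c["vertical_fov"]/2)); return R,t,f,c["cx"],c["cy"]
def ray(n,uv,z,C=None):
    R,t,f,cx,cy=C or cal(n); o=-R.T@t; d=R.T@np.array([(uv[0]-cx)/f,(uv[1]-cy)/f,1.])
    return o+d*(z-o[2])/d[2]
def proj(n,p,C=None):
    R,t,f,cx,cy=C or cal(n); q=R@np.array(p)+t; return np.array([cx+f*q[0]/q[2],cy+f*q[1]/q[2]])
E
python3 - <<'E'
from h import *
q=list(robot.observe()["q"]); q[0]=-135; robot.goto_joints(q)
im=robot.grab_frame("top"); cv2.imwrite("pics/top1.png",im)
cv2.imwrite("pics/top1c.png",cv2.resize(im[110:380,150:510],(800,600),interpolation=cv2.INTER_CUBIC))
R,t,*_=cal("top"); print("cam",-R.T@t)
for uv in[(325,190),(457,183),(460,233),(323,232),(265,175),(268,231),(299,258)]: print(uv,ray("top",uv,0.012).round(3))
E
```

```text
cam [0.24953088 0.05986496 1.05023479]
(325, 190) [0.589 0.039 0.012]
(457, 183) [ 0.591 -0.267  0.012]
(460, 233) [ 0.472 -0.261  0.012]
(323, 232) [0.49  0.048 0.012]
(265, 175) [0.633 0.177 0.012]
(268, 231) [0.499 0.173 0.012]
(299, 258) [0.433 0.105 0.012]
```

View pics/top1c.png

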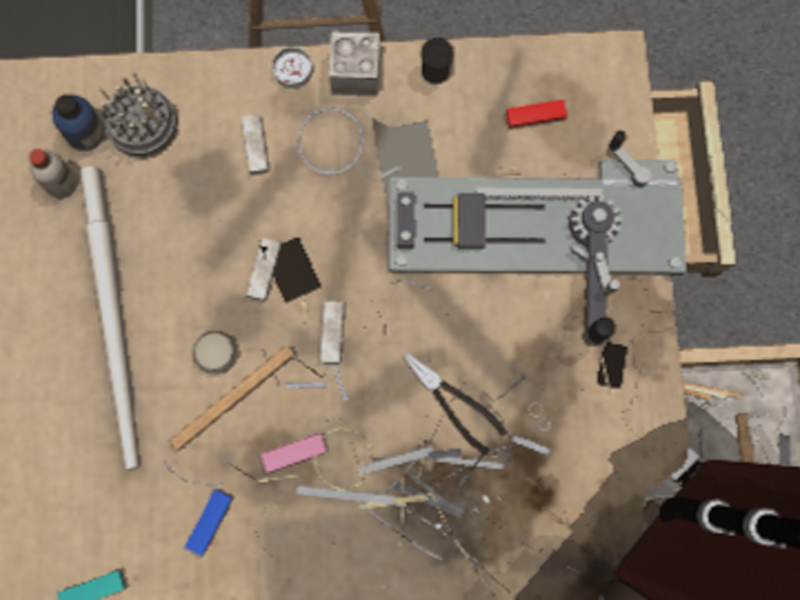

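```bash
python3 - <<'E'
from h import *
print(robot.observe()["tcp_rot"], robot.tip_reach)
for yaw in (90,-90):
    print(yaw,robot.ik([.5,-.10,.42],[180,0,yaw]))
robot.move_pose([.46,-.10,.42],[180,0,90])
print(robot.observe()["q"],robot.observe()["time"])
im=robot.grab_frame("wrist"); cv2.imwrite("pics/w1.png",im)
R,t,*_=cal("wrist"); print("cam",-R.T@t, R.round(2).tolist()); np.savez("w1.npz",R=R,t=t,r=np.array(cal("wrist")[2:]))
E
```

```text
[-1.79935175e+02 -2.50606541e-02 -3.24262546e+01] 0.0726
90 [-26.03413512  -6.16095138   5.7290105  101.88996188   0.
  63.96586488]
-90 [ -26.03413512   -6.16095138    5.7290105   101.88996188    0.
 -116.03413512]
[-2.83048871e+01 -1.28046188e+01 -2.34013148e-01  1.02584438e+02
 -4.50079763e-03  6.17570123e+01] 4.975
cam [ 0.46023293 -0.01522138  0.49048763] [[1.0, -0.0, 0.0], [-0.0, -0.94, 0.33], [0.0, -0.33, -0.94]]
```

View pics/w1.png

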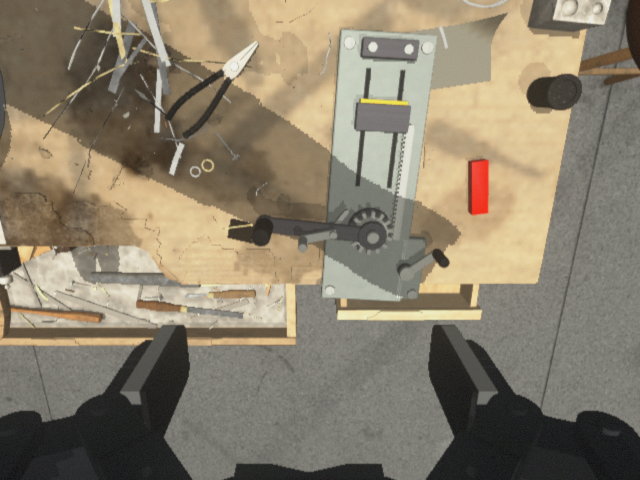

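```bash
cat >> h.py <<'E'
def load(f):
    d=np.load(f); return (d["R"],d["t"],*d["r"])
E
python3 - <<'E'
from h import *
C=load("w1.npz"); T=cal("top")
tc=lambda u,v:(150+u*.45,110+v*.45)
P=[("LBcorner",(343,31),.012,C),("RB",(436,31),.012,C),("LF",(322,297),.012,C),
("top L-far",tc(390,271),.012,T),("top R-far",tc(390,180),.012,T),("top near",tc(684,273),.012,T),
("knob",(262,224),.085,C),("knobT",tc(601,325),.085,T),("hub",(374,236),.06,C),("hubT",tc(599,214),.06,T),
("pawlpin",(302,244),.075,C),("pawlT",tc(613,285),.075,T),("lockpin",(440,258),.055,C),("lockT",tc(619,136),.055,T),("lockpivot",(405,268),.026,C),("lpT",tc(643,178),.026,T),
("fj L",(362,59),.028,C),("fj R",(418,60),.028,C),("mj",(357,104),.028,C),("mjR",(409,106),.028,C)]
for n,uv,z,K in P: print(n,ray(0,uv,z,K).round(4)[:2])
im=cv2.imread("pics/w1.png"); cv2.imwrite("pics/w1c.png",cv2.resize(im[20:310,220:470],(690,600*1)[::1] if 0 else (517,600),interpolation=cv2.INTER_CUBIC))
E
```

```text
LBcorner [0.4954 0.0441]
RB [0.59   0.0441]
LF [ 0.477  -0.2562]
top L-far [0.4899 0.0428]
top R-far [0.5869 0.0379]
top near [ 0.473 -0.256]
knob [ 0.4139 -0.1387]
knobT [ 0.4114 -0.1508]
hub [ 0.5301 -0.1597]
hubT [ 0.5261 -0.1645]
pawlpin [ 0.4535 -0.1634]
pawlT [ 0.4511 -0.168 ]
lockpin [ 0.6048 -0.187 ]
lockT [ 0.6075 -0.1932]
lockpivot [ 0.5743 -0.2111]
lpT [ 0.5715 -0.2207]
fj L [0.5139 0.0168]
fj R [0.5702 0.0158]
mj [ 0.5105 -0.0262]
mjR [ 0.5645 -0.0282]
```

View pics/w1c.png

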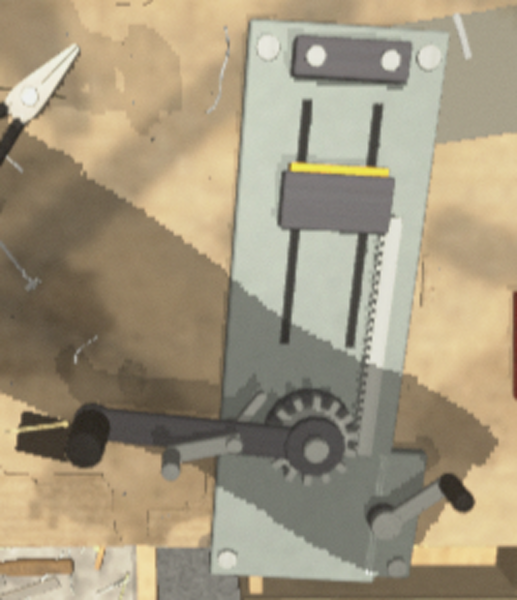

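```bash
python3 - <<'E'
from h import *
from scipy.optimize import least_squares
C=load("w1.npz"); T=cal("top")
tc=lambda u,v:(150+u*.45,110+v*.45)
wc=lambda u,v:(220+u/2.068,20+v/2.069)
P=[(wc(252,20),.012,C,(-50,210)),(wc(448,35),.012,C,(50,210)),(wc(212,573),.012,C,(-50,-94)),
(wc(293,72),.028,C,(-28,184)),(wc(410,78),.028,C,(28,184)),
(tc(390,271),.012,T,(-50,210)),(tc(390,180),.012,T,(50,210)),(tc(684,273),.012,T,(-50,-94))]
W=np.array([ray(0,uv,z,K)[:2] for uv,z,K,_ in P]); M=np.array([p[3] for p in P])/1e3
def tf(s): c,n=np.cos(s[2]),np.sin(s[2]); return M@np.array([[c,n],[-n,c]])+s[:2]
for sel in(slice(0,5),slice(5,8),slice(0,8)):
    r=least_squares(lambda s:(tf(s)-W)[sel].ravel(),[.53,-.165,-.05]); print(r.x[:2].round(4),np.degrees(r.x[2]).round(2)); print(((tf(r.x)-W)[sel]*1e3).round(1).tolist())
E
```

```text
[ 0.5321 -0.1658] -3.0
[[-1.1, 1.1], [1.8, 2.6], [-0.5, -1.0], [0.3, -1.2], [-0.6, -1.5]]
[ 0.5274 -0.1678] -3.09
[[-1.2, 1.8], [1.8, 1.3], [-0.6, -3.0]]
[ 0.5301 -0.1666] -3.13
[[-2.6, 0.5], [0.3, 1.7], [-2.6, -1.6], [-1.3, -2.0], [-2.2, -2.3], [1.7, 3.0], [4.6, 2.5], [2.0, -1.7]]
```

```bash
cat >> h.py <<'E'
O=np.array([.531,-.1665]); TH=np.radians(-3.1)
def w(x,y): c,s=np.cos(TH),np.sin(TH); return O+np.array([c*x-s*y,s*x+c*y])
def kpose(q,r=.120,z=.122):
    p=w(-r*np.cos(q),r*np.sin(q)); return [*p,z],[180,0,np.degrees(TH-q)]
def arc(a,b,vel=.12,step=.15,**k):
    for q in np.linspace(a,b,max(2,int(abs(b-a)/step)+2))[1:]:
        p,r=kpose(q,**k); robot.line_to(p,vel=vel,rotation=r)
def F(): return np.round(robot.observe()["ft_force"],1)
E
python3 - <<'E'
from h import *
p,r=kpose(.12); robot.set_gripper(.046)
robot.move_pose([p[0],p[1],.19],r)
print("down",robot.line_to(p,vel=.1,guard=8),F())
robot.set_gripper(.023); print(robot.observe()["gripper_width"],F())
arc(.12,-.83); print("end-",F())
arc(-.83,.83); print("end+",F())
arc(.83,-.83); print("end-",F())
p,r=kpose(-.83,z=.2); robot.set_gripper(.045); robot.line_to(p)
robot.move_pose([.46,-.06,.40],[180,0,90])
np_=cal("wrist"); im=robot.grab_frame("wrist"); cv2.imwrite("pics/w2.png",im); np.savez("w2.npz",R=np_[0],t=np_[1],r=np.array(np_[2:]))
print(robot.observe()["time"])
E
```

```text
down False [-0.7 -0.1 -0.3]
0.022832524791374903 [ 0.5 -2.   0.9]
end- [-1.2  0.5 -0. ]Traceback (most recent call last):
  File "<stdin>", line 7, in <module>
  File "h.py", line 19, in arc
    p,r=kpose(q,**k); robot.line_to(p,vel=vel,rotation=r)
                      ~~~~~~~~~~~~~^^^^^^^^^^^^^^^^^^^^^^
plant.IKError: the arm cannot follow that straight line within its joint ranges
```

```bash
python3 - <<'E'
from h import *
o=robot.observe(); print(o["q"],o["tool_pos"],o["tcp_rot"],o["time"])
for q in np.linspace(-.83,.83,9):
    p,r=kpose(q); 
    f=lambda s:None if s is None else np.round(s,0).tolist()
    print(round(q,2),np.round(p,3),f(robot.ik(p,r)),f(robot.ik([p[0],p[1],.16],r)))
E
```

```text
[-3.20707441e+01 -2.08690770e+01 -3.81320004e+01  7.27417040e+01
 -1.18522882e-03  1.74384419e+02] [ 0.42391769 -0.11268752  0.12197534] [ 1.79999273e+02  4.72124009e-03 -2.64551627e+01] 12.7167
-0.83 [ 0.445 -0.251  0.122] [-44.0, -7.0, -26.0, 71.0, 0.0, 91.0] [-44.0, -8.0, -24.0, 75.0, 0.0, 91.0]
-0.62 [ 0.43  -0.231  0.122] [-44.0, -11.0, -30.0, 71.0, 0.0, 104.0] [-44.0, -13.0, -27.0, 75.0, 0.0, 104.0]
-0.42 [ 0.419 -0.209  0.122] [-43.0, -15.0, -33.0, 72.0, 0.0, 117.0] [-43.0, -16.0, -31.0, 76.0, 0.0, 117.0]
-0.21 [ 0.412 -0.185  0.122] [-41.0, -18.0, -36.0, 72.0, 0.0, 130.0] [-41.0, -20.0, -33.0, 76.0, 0.0, 130.0]
0.0 [ 0.411 -0.16   0.122] [-38.0, -20.0, -38.0, 73.0, 0.0, 145.0] [-38.0, -22.0, -35.0, 77.0, 0.0, 145.0]
0.21 [ 0.415 -0.135  0.122] [-35.0, -21.0, -38.0, 73.0, 0.0, 160.0] [-35.0, -23.0, -36.0, 77.0, 0.0, 160.0]
0.41 [ 0.424 -0.112  0.122] [-32.0, -21.0, -38.0, 73.0, 0.0, 175.0] [-32.0, -22.0, -35.0, 77.0, 0.0, 175.0]
0.62 [ 0.437 -0.091  0.122] [-29.0, -19.0, -37.0, 72.0, 0.0, -170.0] [-29.0, -21.0, -34.0, 77.0, 0.0, -170.0]
0.83 [ 0.455 -0.074  0.122] [-26.0, -16.0, -35.0, 72.0, 0.0, -155.0] [-26.0, -18.0, -32.0, 76.0, 0.0, -155.0]
```

```bash
sed -i 's/np.degrees(TH-q)\]/np.degrees(TH-q)+180]/' h.py; cat >> h.py <<'E'
def snap(f):
    C=cal("wrist"); im=robot.grab_frame("wrist"); cv2.imwrite(f"pics/{f}.png",im); np.savez(f"{f}.npz",R=C[0],t=C[1],r=np.array(C[2:])); return im,C
E
python3 - <<'E'
from h import *
o=robot.observe()
robot.set_gripper(.045); robot.line_to([*o["tool_pos"][:2],.2],vel=.2)
p,r=kpose(.41,z=.2); robot.move_pose(p,r); p[2]=.122
print("down",robot.line_to(p,vel=.12,guard=8),F())
robot.set_gripper(.023); print(robot.observe()["gripper_width"],F())
arc(.41,.83); print("end+",F())
arc(.83,-.83); print("end-",F())
p,r=kpose(-.83,z=.2); robot.set_gripper(.045); robot.line_to(p)
robot.move_pose([.46,-.06,.40],[180,0,90])
snap("w2"); print(robot.observe()["time"])
E
```

```text
down False [-0.7  0.7 -0.6]
0.023311945842017203 [ 0.5 -0.1  1.1]
end+ [-0.3  0.1  0.3]
end- [-1.8  0.9 -0.1]
25.1333
```

View pics/w2.png

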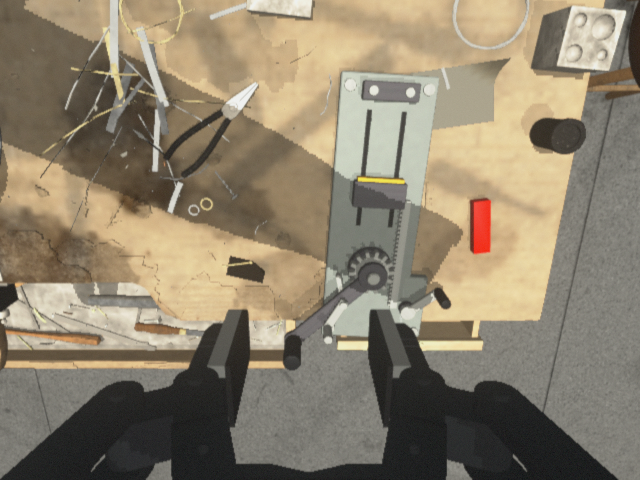

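```bash
python3 - <<'E'
from h import *
C=load("w2.npz")
for uv,z in[((362,99),.028),((419,102),.028),((357,178),.027),((406,179),.027)]:
    p=ray(0,uv,z,C)[:2]-O; c,s=np.cos(TH),np.sin(TH); print((p@np.array([[c,-s],[s,c]])*1e3).round(1))
# wrist view of bars
robot.move_pose([.47,.10,.36],[180,0,90]); im,C=snap("w3"); print(robot.observe()["time"])
E
```

```text
[-28.1 184.7]
[ 28.4 185. ]
[-25.7 106. ]
[ 25.8 107.8]
25.8833
```

View pics/w3.png

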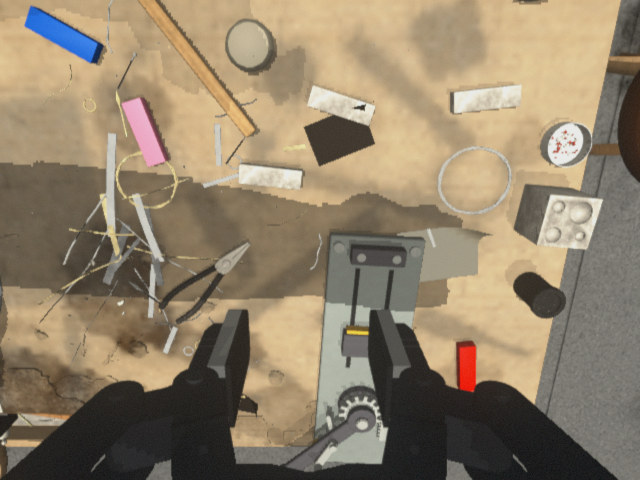

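```bash
cat >> h.py <<'E'
def bars(im,C,z=.013,draw=None):
    hsv=cv2.cvtColor(im,cv2.COLOR_BGR2HSV)
    m=((hsv[...,1]<45)&(hsv[...,2]>135)).astype(np.uint8)
    m=cv2.morphologyEx(m,cv2.MORPH_CLOSE,np.ones((5,5),np.uint8))
    m=cv2.morphologyEx(m,cv2.MORPH_OPEN,np.ones((5,5),np.uint8)); out=[]
    for c in cv2.findContours(m,cv2.RETR_EXTERNAL,cv2.CHAIN_APPROX_NONE)[0]:
        if cv2.contourArea(c)<300: continue
        h=cv2.convexHull(c)[:,0,:].astype(float)
        g=np.array([ray(0,p,z,C)[:2] for p in h]).astype(np.float32)*1000
        (x,y),(a,b),_=r=cv2.minAreaRect(g)
        bx=cv2.boxPoints(r); e=bx[1]-bx[0]; e2=bx[2]-bx[1]; e=e if np.hypot(*e)>np.hypot(*e2) else e2
        a,b=max(a,b),min(a,b)
        if 50<a<76 and 13<b<32:
            ang=(np.degrees(np.arctan2(e[1],e[0]))+90)%180-90
            out.append((x/1e3,y/1e3,ang,a,b,h.mean(0)))
    return out
E
python3 - <<'E'
from h import *
im=cv2.imread("pics/w3.png"); 
for b in bars(im,load("w3.npz")): print(np.round(b[:2],4),np.round(b[2:5],1),b[5].round())
print('top')
for b in bars(cv2.imread("pics/top1.png"),cal("top")): print(np.round(b[:2],4),np.round(b[2:5],1),b[5].round())
cv2.imwrite("pics/w3c.png",cv2.resize(im[60:210,200:560],None,fx=2.2,fy=2.2,interpolation=cv2.INTER_CUBIC))
E
```

```text
[0.3022 0.0539] [-77.   73.2  13.5] [147. 231.]
[0.4298 0.1075] [-6.1 66.1 19.5] [267. 175.]
[0.5003 0.1742] [-17.3  61.4  19.2] [343. 106.]
[0.6364 0.1807] [ 6.5 61.1 18.9] [492.  99.]
top
```

View pics/w3c.png

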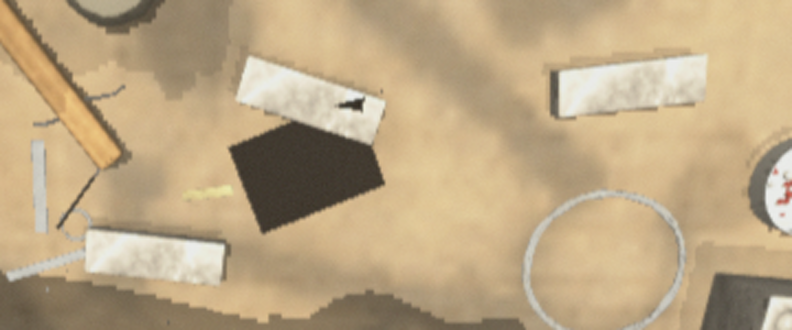

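```bash
cat >> h.py <<'E'
def look(x,y,name,zt=.30):
    robot.move_pose([x,y-.212,zt],[180,0,90]); robot.pause(.2); im,C=snap(name)
    B=bars(im,C); B.sort(key=lambda b:np.hypot(b[0]-x,b[1]-y)); return B
def pick(x,y,ang,z=.071,op=.077):
    r=[180,0,90+ang]; robot.set_gripper(op); robot.move_pose([x,y,.16],r)
    g=robot.line_to([x,y,z],vel=.1,guard=6); zz=robot.observe()["tool_pos"][2]
    if g: robot.line_to([x,y,zz+.002],vel=.05)
    robot.set_gripper(.05); o=robot.observe(); print("pick guard",g,round(zz,4),"w",round(o["gripper_width"],4),F())
    robot.line_to([x,y,.16],vel=.2); print("lifted w",round(robot.observe()["gripper_width"],4)); return o["tool_pos"][2]
def place(yc,zg,xc=0,op=.070):
    r=[180,0,90+np.degrees(TH)]; x,y=w(xc,yc); robot.move_pose([x,y,.16],r)
    print("pre w",round(robot.observe()["gripper_width"],4))
    g=robot.line_to([x,y,zg+.0125],vel=.08,guard=8); print("place guard",g,robot.observe()["tool_pos"][2].round(4),F())
    robot.set_gripper(op); robot.line_to([x,y,.17],vel=.2)
E
python3 - <<'E'
from h import *
B=look(.432,.1075,"l1")
for b in B: print(np.round(b[:2],4),np.round(b[2:5],1))
b=B[0]
if b[3]<65 and np.hypot(b[0]-.432,b[1]-.1075)<.02: x,y,a=b[:3]
else: x,y,a=.432,.1075,-4.5
z=pick(x,y,a)
print(robot.observe()["time"],z)
E
```

```text
[ 0.1581 -0.2616] [-10.   54.1  13.5]
pick guard False 0.0717 w 0.0599 [-1.1  0.7  6.1]
lifted w 0.0601
30.3667 0.07227291319682977
```

View pics/l1.png

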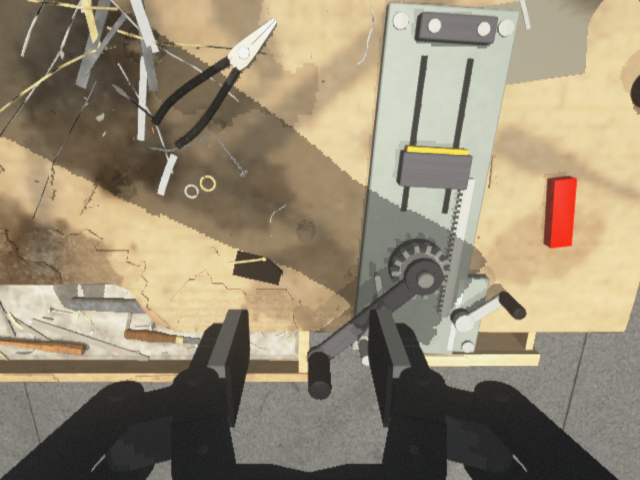

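```bash
sed -i 's/y-.212,zt/y+.05,zt/; s/z=.071,op/z=.0745,op/' h.py; python3 - <<'E'
from h import *
place(172.5e-3,.0725)
B=look(.5003,.1742,"l2")
for b in B: print(np.round(b[:2],4),np.round(b[2:5],1))
print(robot.observe()["time"])
E
```

```text
pre w 0.0599
place guard True 0.0844 [-1.9 -0.3  5.5]
[0.6365 0.181 ] [ 6.7 61.  18.5]
34.0417
```

View pics/l2.png

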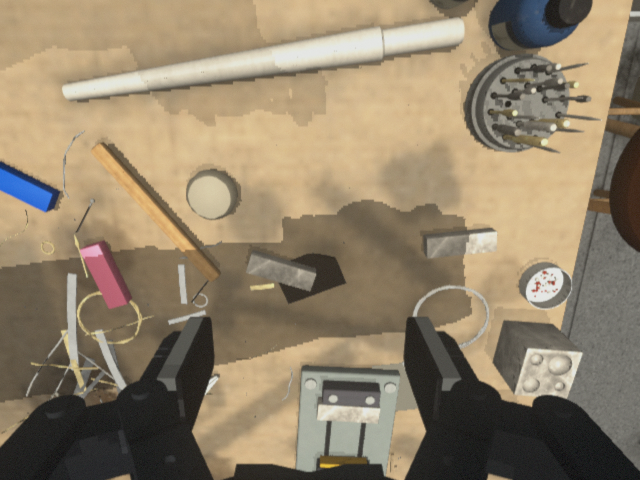

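```bash
python3 - <<'E'
from h import *
C=load("l2.npz"); print(proj(0,[.5003,.1742,.013],C), [ray(0,p,.013,C).round(4)[:2] for p in((247,258),(316,279),(282,268))])
z=pick(.5003,.1742,-17.3); place(150.5e-3,.0755)
z=pick(.6365,.181,6.6); place(128.5e-3,.0755)
robot.move_pose([*w(-.05,.20),.30],[180,0,90]); robot.pause(.2); snap("p1"); print(robot.observe()["time"])
E
```

```text
[308.40445834 251.19391267] [array([0.445 , 0.1677]), array([0.5072, 0.147 ]), array([0.4763, 0.1579])]
pick guard False 0.0753 w 0.0498 [ 0.2 -0.3  1. ]
lifted w 0.05
pre w 0.0498
place guard False 0.0886 [-0.1 -0.4  0.9]
pick guard False 0.0754 w 0.0593 [-0.3 -0.6  6. ]
lifted w 0.0594
pre w 0.0595
place guard True 0.0883 [-1.7  0.4  6.7]
46.2167
```

View pics/p1.png

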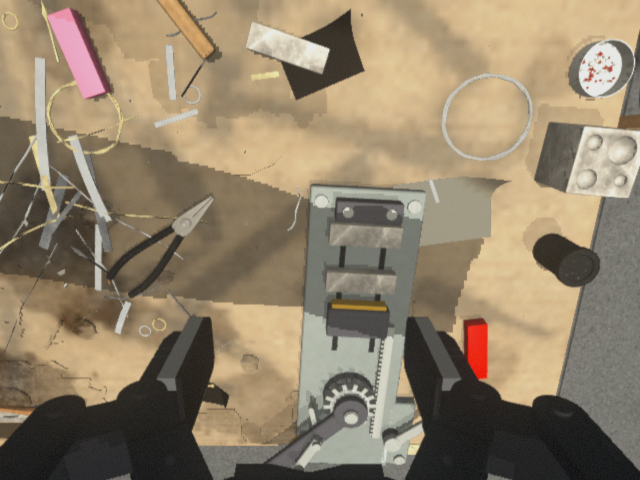

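```bash
python3 - <<'E'
from h import *
C=load("p1.npz"); im=cv2.imread("pics/p1.png")
for b in bars(im,C): print(np.round(b[:2],4),np.round(b[2:5],1),b[5].round())
def loc(uv,z=.025):
    p=ray(0,uv,z,C)[:2]-O; c,s=np.cos(TH),np.sin(TH); return (p@np.array([[c,-s],[s,c]])*1e3).round(1)
cv2.imwrite("pics/p1c.png",cv2.resize(im[180:350,295:435],None,fx=3.5,fy=3.5,interpolation=cv2.INTER_CUBIC))
B=look(.476,.158,"l3")
for b in B: print(np.round(b[:2],4),np.round(b[2:5],1))
E
```

```text
[ 0.5389 -0.0435] [-1.4 63.4 18.7] [366. 283.]
[0.5415 0.0019] [-1.4 63.5 19.1] [368. 235.]
[0.3036 0.0514] [-77.6  74.8  13.9] [ 90. 183.]
[0.475  0.1534] [-17.6  61.5  19.3] [286.  47.]
```

View pics/p1c.png

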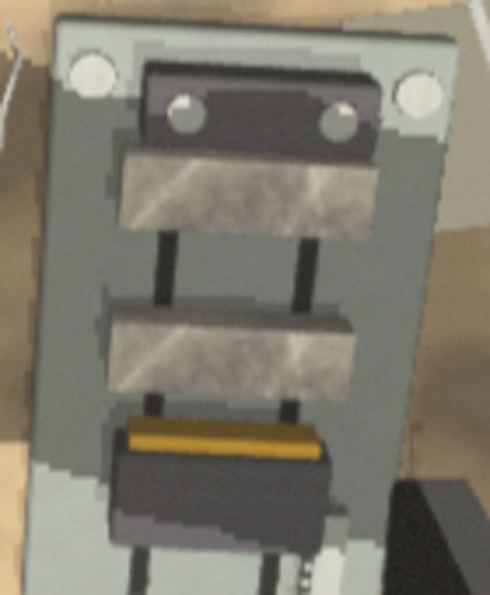

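```bash
python3 - <<'E'
from h import *
C=load("l3.npz"); im=cv2.imread("pics/l3.png"); u=proj(0,[.4755,.155,.013],C); print(u); u=u.astype(int)
c=im[u[1]-75:u[1]+75,u[0]-100:u[0]+100]; cv2.imwrite("pics/l3c.png",cv2.resize(c,None,fx=3,fy=3,interpolation=cv2.INTER_CUBIC)); print(u-[100,75])
E
```

```text
[307.1804208  254.02982676]
[207 179]
```

View pics/l3c.png

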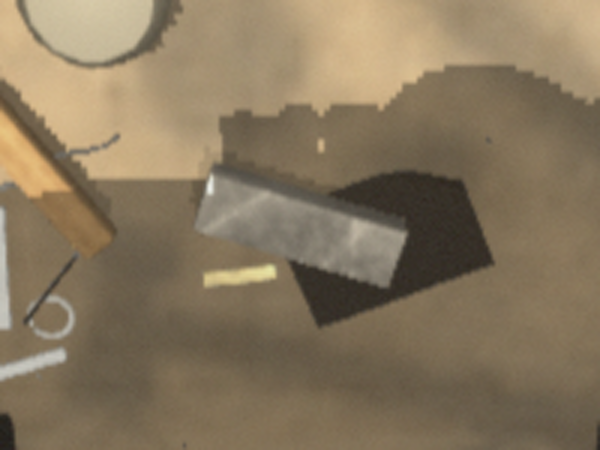

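```bash
python3 - <<'E'
from h import *
x,y,_=ray(0,(307.5,255.8),.013,load("l3.npz")); print(x,y)
pick(x,y,-17.4)
if robot.observe()["gripper_width"]>.056: place(150.5e-3,.0755,xc=.001)
robot.move_pose([*w(-.05,.20),.30],[180,0,90]); robot.pause(.2); im,_=snap("p2"); print(robot.observe()["time"])
cv2.imwrite("pics/p2c.png",cv2.resize(im[170:450,200:440],None,fx=2.1,fy=2.1,interpolation=cv2.INTER_CUBIC))
E
```

```text
0.4757844449214556 0.15329174027508774
pick guard False 0.0753 w 0.0596 [-2.8  0.3  8.5]
lifted w 0.0593
pre w 0.0595
place guard True 0.0881 [-1.3 -0.4  5.2]
53.325
```

View pics/p2c.png

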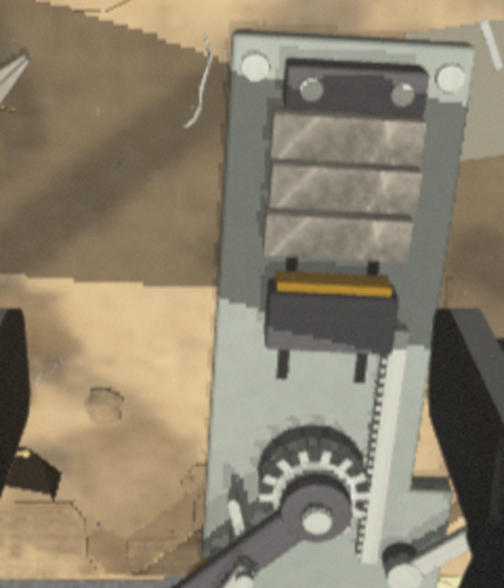

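```bash
cat >> h.py <<'E'
def tang(q): return w(np.sin(q),np.cos(q))-O
def ft(q): return float(np.dot(robot.observe()["ft_force"][:2],tang(q)))
def yellow(im,C):
    hsv=cv2.cvtColor(im,cv2.COLOR_BGR2HSV); m=((hsv[...,0]>15)&(hsv[...,0]<32)&(hsv[...,1]>170)&(hsv[...,2]>90)).astype(np.uint8)
    n,l,s,c=cv2.connectedComponentsWithStats(m); best=[]
    for i in range(1,n):
        if s[i,4]>60: best.append((s[i].tolist(),loc(c[i],.026,C)))
    return best
def loc(uv,z,C):
    p=ray(0,uv,z,C)[:2]-O; c,s=np.cos(TH),np.sin(TH); return (p@np.array([[c,-s],[s,c]])*1e3).round(1)
E
python3 - <<'E'
from h import *
print(yellow(cv2.imread("pics/p2.png"),load("p2.npz")))
q=-.82; r=.0765
def at(t,z): p,rot=kpose(q,r=r,z=z); p=np.array(p); p[:2]+=tang(q)*t; return list(p),rot
robot.set_gripper(.03)
p,rot=at(-.010,.19); robot.move_pose(p,rot)
print("down",robot.line_to(at(-.010,.129)[0],vel=.1,guard=5),F(),robot.observe()["tool_pos"][2])
for t in np.arange(-.006,.0201,.003):
    robot.line_to(at(t,.129)[0],vel=.05,guard=12); print(round(t,3),round(ft(q),2),end="; ")
robot.line_to(at(.012,.129)[0],vel=.05); print("rel",ft(q))
robot.line_to(at(.012,.19)[0],vel=.2)
robot.move_pose([*w(-.05,.10),.30],[180,0,90]); robot.pause(.2); im,C=snap("p3"); print(yellow(im,C),robot.observe()["time"])
E
```

```text
[([332, 304, 54, 7, 177], array([  0.6, 105.2]))]
down False [-0.2 -0.7  0.1] 0.12949120766971853
-0.006 0.39; -0.003 0.29; 0.0 1.33; 0.003 0.82; 0.006 -1.03; 0.009 -1.03; 0.012 -1.34; 0.015 -0.45; 0.018 -0.94; rel -0.3656677126669687
[] 62.4083
```

```bash
cat >> h.py <<'E'
def cage(q,zc=.122):
    robot.set_gripper(.045); p,r=kpose(q,z=.2); robot.move_pose(p,r); p[2]=zc
    g=robot.line_to(p,vel=.12,guard=8); robot.set_gripper(.023); print("cage",g,F())
def uncage(q):
    robot.set_gripper(.045); robot.line_to(kpose(q,z=.2)[0],vel=.2)
def close(a,fine,end=.835,lim=-13):
    q=a; log=[]
    while q<end-1e-4:
        s=.12 if q<fine-.12 else .017
        q=min(q+s,end); p,r=kpose(q); g=robot.line_to(p,vel=.10,rotation=r,guard=14); f=ft(q); log.append((round(q,2),round(f,1)))
        if f<lim or g: print("STOP",g); break
    print(log[::2]); return q
E
python3 - <<'E'
from h import *
cage(-.82); q=close(-.82,.2); print("q",q,robot.observe()["time"])
uncage(q); robot.move_pose([*w(-.05,.20),.30],[180,0,90]); robot.pause(.2); im,C=snap("p4"); print(yellow(im,C),robot.observe()["time"])
E
```

```text
cage True [-1.5  0.9 -1.3]
[(-0.7, -0.2), (-0.46, -0.4), (-0.22, 0.2), (0.02, 0.2), (0.16, -1.2), (0.19, -0.7), (0.23, 0.4), (0.26, 0.8), (0.29, -0.6), (0.33, -0.1), (0.36, -0.1), (0.4, -0.1), (0.43, -0.6), (0.46, 0.5), (0.5, 0.6), (0.53, 0.2), (0.57, -0.9), (0.6, -1.4), (0.63, -0.1), (0.67, 0.0), (0.7, -1.1), (0.74, 0.1), (0.77, -0.2), (0.8, -0.8), (0.83, 0.2)]
q 0.835 78.6083
[([331, 303, 55, 6, 182], array([  0. , 105.3]))] 80.6333
```

```bash
cat >> h.py <<'E'
def knob_scan(im,C):
    g=im.max(2).astype(float); res=[]
    for q in np.arange(-.95,.96,.05):
        v=[]
        for z in(.06,.075,.085):
            u,vv=proj(0,[*w(-.12*np.cos(q),.12*np.sin(q)),z],C).round().astype(int)
            v.append(g[vv-2:vv+3,u-2:u+3].mean() if 2<u<637 and 2<vv<477 else 255)
        res.append((round(q,2),int(max(v))))
    return sorted(res,key=lambda t:t[1])[:6]
E
python3 - <<'E'
from h import *
robot.move_pose([*w(-.08,.06),.34],[180,0,90]); robot.pause(.2); im,C=snap("p5"); print(knob_scan(im,C)); print(knob_scan(cv2.imread("pics/p4.png"),load("p4.npz")))
print([proj(0,[*w(-.12*np.cos(q),.12*np.sin(q)),.085],C).round() for q in(-.8,0,.8)])
q=knob_scan(im,C)[0][0]
E
```

```text
[(np.float64(0.9), 54), (np.float64(0.8), 56), (np.float64(0.85), 60), (np.float64(0.05), 102), (np.float64(0.75), 112), (np.float64(0.45), 124)]
[(np.float64(-0.3), 36), (np.float64(-0.25), 36), (np.float64(-0.15), 36), (np.float64(-0.2), 37), (np.float64(-0.1), 37), (np.float64(-0.05), 37)]
[array([295., 365.]), array([256., 276.]), array([305., 175.])]
```

```bash
cat >> h.py <<'E'
def pinw(q,p,z):
    r,t=.044+.034*np.cos(p),.034*np.sin(p); return np.array([*(w(-r*np.cos(q),r*np.sin(q))+tang(q)*t),z])
E
python3 - <<'E'
from h import *
C=load("p5.npz"); im=cv2.imread("pics/p5.png"); q=.84
for n,(K,I) in {"p5":(C,im)}.items():
  for p in np.arange(-.6,.61,.1):
    row=[]
    for z in(.055,.065,.075):
        u,v=proj(0,pinw(q,p,z),K).round().astype(int); row.append((u,v,*I[v-1:v+2,u-1:u+2].mean((0,1)).astype(int)))
    print(round(p,1),[tuple(map(int,r)) for r in row])
# lever along half length
for p in(-.3,-.15,0,.15,.3):
    print(p,[int(im[tuple(proj(0,[*(w(-(.044+s*np.cos(p))*np.cos(q),(.044+s*np.cos(p))*np.sin(q))+tang(q)*s*np.sin(p)),.05],C).round().astype(int)[::-1])].mean()) for s in(.008,.014,.02,.026)])
E
```

```text
-0.6 [(327, 222, 100, 130, 151), (328, 225, 100, 129, 149), (328, 229, 101, 130, 150)]
-0.5 [(328, 219, 103, 135, 156), (329, 222, 99, 130, 150), (329, 225, 99, 129, 148)]
-0.4 [(330, 215, 105, 135, 157), (331, 218, 104, 135, 157), (331, 222, 98, 130, 150)]
-0.3 [(332, 212, 102, 133, 152), (333, 215, 98, 127, 146), (334, 218, 92, 119, 137)]
-0.2 [(335, 209, 106, 116, 118), (335, 212, 104, 120, 127), (336, 215, 84, 101, 110)]
-0.1 [(337, 206, 112, 121, 122), (338, 209, 137, 147, 148), (339, 212, 136, 145, 146)]
-0.0 [(340, 204, 99, 107, 107), (341, 206, 134, 143, 144), (342, 210, 139, 149, 150)]
0.1 [(344, 201, 88, 94, 95), (345, 204, 111, 119, 119), (346, 207, 125, 134, 135)]
0.2 [(347, 199, 78, 80, 83), (348, 202, 79, 81, 84), (349, 205, 86, 90, 92)]
0.3 [(351, 198, 84, 90, 89), (352, 201, 75, 79, 80), (353, 203, 74, 77, 79)]
0.4 [(355, 196, 118, 129, 125), (356, 199, 111, 121, 117), (357, 202, 108, 117, 115)]
0.5 [(359, 196, 119, 128, 125), (360, 198, 119, 129, 125), (361, 201, 118, 128, 124)]
0.6 [(363, 195, 119, 128, 125), (364, 198, 119, 129, 125), (366, 201, 118, 128, 124)]
-0.3 [143, 129, 90, 115]
-0.15 [143, 145, 146, 137]
0 [143, 145, 144, 126]
0.15 [141, 146, 129, 124]
0.3 [146, 104, 80, 81]
```

```bash
python3 - <<'E'
from h import *
C=load("w1.npz"); print("w1",[(p,proj(0,pinw(.12,p,.075),C).round().tolist()) for p in(-.3,-.15,0)], "knob",proj(0,[*w(-.12*np.cos(.12),.12*np.sin(.12)),.085],C).round())
def scan(f,q):
    C=load(f+".npz"); im=cv2.imread(f"pics/{f}.png"); print(f)
    for dq in(-.08,-.04,0,.04):
        out=[]
        for p in np.arange(-.5,.51,.1):
            u,v=proj(0,pinw(q+dq,p,.074),C).round().astype(int); out.append(int(im[v-1:v+2,u-1:u+2].mean()))
        print(dq,out)
scan("w1",.12); scan("w2",-.82); scan("p3",-.82); scan("p5",.84)
# knob location precise p3 & p5
for f in("p3","p5","w2"):
    C=load(f+".npz"); im=cv2.imread(f"pics/{f}.png"); g=im.max(2)
    o=[]
    for q in np.arange(-1,1.01,.02):
        u,v=proj(0,[*w(-.12*np.cos(q),.12*np.sin(q)),.085],C).round().astype(int)
        if 3<v<477 and g[v-1:v+2,u-1:u+2].mean()<60:o.append(round(q,2))
    print(f,list(map(float,o)))
E
```

```text
w1 [(-0.3, [302.0, 244.0]), (-0.15, [302.0, 239.0]), (0, [303.0, 234.0])] knob [261. 231.]
w1
-0.08 [149, 141, 138, 139, 94, 77, 80, 74, 67, 77, 77]
-0.04 [143, 138, 139, 94, 77, 80, 74, 67, 77, 77, 73]
0 [139, 139, 94, 77, 80, 74, 67, 77, 77, 68, 80]
0.04 [140, 111, 78, 78, 74, 67, 77, 77, 68, 80, 87]
w2
-0.08 [223, 168, 130, 155, 214, 214, 145, 114, 122, 128, 114]
-0.04 [194, 129, 141, 214, 214, 145, 111, 124, 130, 119, 116]
0 [126, 148, 214, 216, 145, 111, 124, 129, 119, 116, 115]
0.04 [131, 209, 216, 178, 111, 124, 129, 120, 116, 115, 117]
p3
-0.08 [121, 124, 127, 127, 126, 128, 129, 124, 152, 211, 182]
-0.04 [123, 127, 126, 126, 128, 129, 124, 137, 212, 207, 103]
0 [129, 126, 126, 128, 129, 125, 137, 212, 214, 99, 88]
0.04 [127, 126, 131, 131, 125, 137, 210, 214, 131, 92, 103]
p5
-0.08 [126, 126, 126, 129, 124, 109, 144, 146, 138, 80, 80]
-0.04 [126, 125, 128, 124, 109, 142, 146, 131, 81, 76, 113]
0 [125, 128, 125, 98, 142, 146, 131, 89, 77, 113, 123]
0.04 [126, 118, 98, 142, 146, 128, 89, 77, 108, 124, 125]
p3 [-0.76, -0.74, -0.72, -0.7, -0.68, -0.66, -0.64, -0.62, -0.6, -0.58, -0.56, -0.54, -0.52, -0.5, -0.48, -0.46, -0.44, -0.42, -0.4, -0.38, -0.36, -0.34, -0.32, -0.3, -0.28, -0.26, -0.24, -0.22, -0.2]
p5 [0.78, 0.8, 0.82, 0.84, 0.86, 0.9]
w2 [-0.84, -0.82, -0.8, -0.72, -0.7]
```

```bash
python3 - <<'E'
from h import *
for f in("p2","p3","p4","p5"):
    C=load(f+".npz"); im=cv2.imread(f"pics/{f}.png"); h=cv2.cvtColor(im,cv2.COLOR_BGR2HSV); print(f)
    o=[]
    for y in range(84,186,3):
        u,v=proj(0,[*w(0,y/1e3),.027],C).round().astype(int)
        if 0<v<480: o.append((y,*map(int,h[v,u])))
    print(o)
E
```

```text
p2
[(84, 0, 10, 76), (87, 8, 13, 79), (90, 15, 13, 79), (93, 6, 17, 77), (96, 0, 13, 76), (99, 20, 10, 77), (102, 18, 19, 68), (105, 20, 176, 174), (108, 21, 164, 126), (111, 20, 159, 93), (114, 30, 34, 90), (117, 39, 24, 108), (120, 30, 27, 124), (123, 22, 38, 126), (126, 18, 36, 128), (129, 22, 37, 124), (132, 20, 40, 133), (135, 21, 35, 137), (138, 23, 40, 134), (141, 18, 31, 98), (144, 23, 36, 129), (147, 20, 39, 130), (150, 23, 36, 122), (153, 18, 39, 131), (156, 17, 36, 133), (159, 20, 36, 150), (162, 21, 41, 99), (165, 19, 37, 130), (168, 20, 36, 127), (171, 22, 32, 120), (174, 20, 36, 127), (177, 20, 35, 132), (180, 20, 38, 148), (183, 22, 37, 104)]
p3
[(84, 20, 9, 84), (87, 0, 15, 85), (90, 20, 18, 87), (93, 12, 15, 87), (96, 6, 15, 85), (99, 15, 18, 86), (102, 18, 63, 89), (105, 28, 169, 238), (108, 20, 135, 117), (111, 36, 21, 179), (114, 40, 22, 206), (117, 47, 20, 207), (120, 22, 36, 215), (123, 18, 38, 215), (126, 21, 38, 209), (129, 21, 37, 212), (132, 22, 31, 223), (135, 21, 32, 225), (138, 30, 26, 204), (141, 26, 24, 182), (144, 22, 38, 216), (147, 22, 37, 215), (150
[... 879 characters left out ...]
 148), (183, 23, 40, 101)]
p5
[(84, 9, 14, 127), (87, 0, 12, 127), (90, 6, 10, 126), (93, 173, 8, 128), (96, 0, 12, 128), (99, 5, 12, 133), (102, 14, 39, 123), (105, 28, 166, 241), (108, 24, 39, 163), (111, 42, 21, 203), (114, 44, 20, 212), (117, 42, 16, 206), (120, 24, 33, 222), (123, 23, 36, 217), (126, 21, 36, 214), (129, 22, 35, 217), (132, 23, 28, 224), (135, 21, 23, 236), (138, 29, 26, 209), (141, 22, 32, 177), (144, 22, 36, 221), (147, 21, 36, 220), (150, 20, 38, 213), (153, 21, 32, 225), (156, 22, 31, 225), (159, 25, 18, 240), (162, 30, 23, 124), (165, 23, 30, 222), (168, 22, 38, 216), (171, 19, 36, 213), (174, 22, 34, 217), (177, 23, 32, 225), (180, 23, 19, 238), (183, 42, 23, 109)]
```

```bash
cat > flip.py <<'E'
from h import *
q=.84; r=.0765
def at(t,z): p,rot=kpose(q,r=r,z=z); p=np.array(p); p[:2]+=tang(q)*t; return list(p),rot
robot.set_gripper(.032)
p,rot=at(-.003,.19); robot.move_pose(p,rot)
print("down",robot.line_to(at(-.003,.127)[0],vel=.1,guard=5),F(),robot.observe()["tool_pos"][2])
for t in np.arange(.0,.0231,.003):
    g=robot.line_to(at(t,.127)[0],vel=.05,guard=15); print(round(t,3),round(ft(q),2),g,end="; ")
robot.line_to(at(.012,.127)[0],vel=.05)
robot.line_to(at(.012,.19)[0],vel=.2)
robot.move_pose([*w(-.08,.06),.34],[180,0,90]); robot.pause(.2); im,C=snap("p6"); print(knob_scan(im,C),robot.observe()["time"])
for dq in(-.08,-.04,0,.04):
    print(dq,[int(im[tuple(slice(c-1,c+2) for c in proj(0,pinw(q+dq,p,.074),C).round().astype(int)[::-1])].mean()) for p in np.arange(-.5,.51,.1)])
E
python3 flip.py
```

```text
down False [0.5 0.1 0.7] 0.1277131661627175
0.0 -0.14 False; 0.003 1.01 False; 0.006 0.02 False; 0.009 0.36 False; 0.012 0.13 False; 0.015 -0.27 False; 0.018 -0.69 False; 0.021 -6.49 False; [(np.float64(0.8), 55), (np.float64(0.85), 59), (np.float64(0.9), 63), (np.float64(0.05), 97), (np.float64(0.95), 105), (np.float64(0.45), 124)] 86.9833
-0.08 [127, 126, 127, 130, 124, 97, 76, 81, 137, 142, 136]
-0.04 [127, 126, 129, 124, 97, 76, 81, 128, 146, 139, 100]
0 [125, 129, 124, 96, 76, 80, 128, 146, 145, 104, 125]
0.04 [127, 123, 96, 76, 80, 128, 146, 145, 105, 124, 125]
```

```bash
python3 - <<'E'
from h import *
cage(.83); arc(.83,-.83,vel=.15); print(F(),robot.observe()["time"])
q=close(-.83,.1,lim=-12); print("q",q,robot.observe()["time"])
uncage(q); robot.move_pose([*w(-.05,.20),.30],[180,0,90]); robot.pause(.2); im,C=snap("p7"); print(yellow(im,C),robot.observe()["time"])
h=cv2.cvtColor(im,cv2.COLOR_BGR2HSV)
print([(y,*map(int,h[tuple(proj(0,[*w(0,y/1e3),.027],C).round().astype(int)[::-1])])) for y in range(99,186,3)])
E
```

```text
cage False [2.  0.6 0.5]
[-0.7  0.8  1.3] 92.5583
[(-0.71, 0.1), (-0.47, -0.6), (-0.23, -0.2), (0.01, -1.1), (0.04, -6.2), (0.08, -2.8), (0.11, -3.5), (0.15, -3.5), (0.18, -3.0), (0.21, -2.7), (0.25, -3.2), (0.28, -4.7), (0.32, -3.3), (0.35, -3.2), (0.38, -4.0), (0.42, -3.9), (0.45, -3.9), (0.49, -4.1), (0.52, -3.7), (0.55, -4.2), (0.59, -4.3), (0.62, -4.6), (0.66, -4.8), (0.69, -5.0), (0.72, -5.3), (0.76, -5.4), (0.79, -7.0), (0.83, -8.1)]
q 0.835 106.85
[] 108.875
[(99, 39, 22, 114), (102, 15, 13, 79), (105, 30, 3, 78), (108, 0, 10, 77), (111, 20, 10, 76), (114, 0, 10, 79), (117, 18, 16, 78), (120, 0, 13, 77), (123, 0, 3, 77), (126, 10, 10, 76), (129, 20, 45, 103), (132, 22, 37, 130), (135, 20, 39, 131), (138, 23, 34, 129), (141, 19, 32, 134), (144, 20, 36, 140), (147, 24, 34, 149), (150, 20, 39, 137), (153, 24, 37, 131), (156, 18, 36, 129), (159, 22, 36, 135), (162, 20, 33, 138), (165, 19, 36, 155), (168, 17, 36, 136), (171, 19, 37, 132), (174, 21, 38, 126), (177, 20, 38, 133), (180, 23, 39, 136), (183, 20, 37, 151)]
```

```bash
python3 - <<'E'
from h import *
C=load("p7.npz"); im=cv2.imread("pics/p7.png"); h=cv2.cvtColor(im,cv2.COLOR_BGR2HSV)
for x in(-.02,-.01,.01,.02): print([(y,int(h[tuple(proj(0,[*w(x,y/1e3),.027],C).round().astype(int)[::-1])][1])) for y in np.arange(122,133,1)])
def lp(a,z=.105): return [*w(.049+.042*np.cos(a),-.05+.042*np.sin(a)),z],[180,0,np.degrees(a+TH)]
robot.set_gripper(.04)
p,r=lp(.8,.17); robot.move_pose(p,r); print("down",robot.line_to(lp(.8)[0],vel=.1,guard=6),robot.observe()["tool_pos"][2],F())
robot.set_gripper(.014); print("w",robot.observe()["gripper_width"],F())
for a in np.linspace(.8,-.9,24)[1:]:
    p,r=lp(a); g=robot.line_to(p,vel=.08,rotation=r,guard=14)
    t=np.array([np.sin(a+TH),-np.cos(a+TH)]); f=robot.observe()["ft_force"][:2]@t; print(round(a,2),round(f,1),end="; ")
    if g or f<-15: print("STOP",g); break
robot.set_gripper(.04); robot.line_to(lp(a,.2)[0],vel=.2)
robot.move_pose([*w(0,.06),.34],[180,0,90]); robot.pause(.2); im,C=snap("p8")
for a in np.arange(-1,1.01,.1):
    v=[int(im[tuple(proj(0,[*w(.049+.042*np.cos(a),-.05+.042*np.sin(a)),z],C).round().astype(int)[::-1])].max()) for z in(.04,.048,.055)]; print(round(a,1),v,end=" ")
print(yellow(im,C),robot.observe()["time"])
h=cv2.cvtColor(im,cv2.COLOR_BGR2HSV)
for x in(-.02,.0,.02): print([tuple(map(int,h[tuple(proj(0,[*w(x,y/1e3),.027],C).round().astype(int)[::-1])][1:])) for y in np.arange(122,133,1)])
E
```

```text
[(np.int64(122), 19), (np.int64(123), 13), (np.int64(124), 16), (np.int64(125), 16), (np.int64(126), 17), (np.int64(127), 7), (np.int64(128), 47), (np.int64(129), 41), (np.int64(130), 39), (np.int64(131), 39), (np.int64(132), 40)]
[(np.int64(122), 13), (np.int64(123), 10), (np.int64(124), 13), (np.int64(125), 13), (np.int64(126), 7), (np.int64(127), 15), (np.int64(128), 27), (np.int64(129), 36), (np.int64(130), 42), (np.int64(131), 38), (np.int64(132), 33)]
[(np.int64(122), 13), (np.int64(123), 13), (np.int64(124), 6), (np.int64(125), 10), (np.int64(126), 11), (np.int64(127), 20), (np.int64(128), 48), (np.int64(129), 41), (np.int64(130), 40), (np.int64(131), 35), (np.int64(132), 37)]
[(np.int64(122), 10), (np.int64(123), 7), (np.int64(124), 10), (np.int64(125), 10), (np.int64(126), 10), (np.int64(127), 11), (np.int64(128), 25), (np.int64(129), 37), (np.int64(130), 36), (np.int64(131), 38), (np.int64(132), 35)]
down False 0.10562214221292889 [-0.2 -0.7 -0.7]
w 0.01423558392403073 [ 2.8 -1.9  1.8]
0.73 0.3; 0.65 -0.6; 0.58 -1.4; 0.5 -1.6; 0.43 -0.9; 0.36 -0.5; 0.28 -0.4; 0.21 -1.2; 0.13 -1.5; 0.06 0.1; -0.01 -1.6; -0.09 -0.2; -0.16 -0.2; -0.23 -1.6; -0.31 -1.5; -0.38 -1.0; -0.46 -1.2; Traceback (most recent call last):
  File "<stdin>", line 9, in <module>
plant.IKError: the arm cannot follow that straight line within its joint ranges
```

```bash
python3 - <<'E'
from h import *
print(robot.observe()["q"])
def lp(a,z=.105): return [*w(.049+.042*np.cos(a),-.05+.042*np.sin(a)),z]
for a in np.linspace(-.46,-.92,10)[1:]:
    g=robot.line_to(lp(a),vel=.06,guard=12)
    t=np.array([np.sin(a+TH),-np.cos(a+TH)]); f=robot.observe()["ft_force"][:2]@t; print(round(a,2),round(f,1),end="; ")
    if g or f<-10: print("STOP",g); break
robot.set_gripper(.04); robot.line_to(lp(a,.2),vel=.2)
robot.move_pose([*w(0,.06),.34],[180,0,90]); robot.pause(.2); im,C=snap("p8")
for a in np.arange(-1,1.01,.1):
    v=[int(im[tuple(proj(0,[*w(.049+.042*np.cos(a),-.05+.042*np.sin(a)),z],C).round().astype(int)[::-1])].max()) for z in(.04,.048,.055)]; print(round(a,1),v,end=" ")
print(yellow(im,C),robot.observe()["time"])
h=cv2.cvtColor(im,cv2.COLOR_BGR2HSV)
for x in(-.02,.0,.02): print([tuple(map(int,h[tuple(proj(0,[*w(x,y/1e3),.027],C).round().astype(int)[::-1])][1:])) for y in np.arange(122,133,1)])
E
```

```text
[-3.26628620e+01  1.93610744e+01 -3.14760469e-02  7.05932908e+01
 -1.44746050e-02  1.76384422e+02]
-0.51 -1.8; -0.56 -1.9; -0.61 -1.7; -0.66 -0.8; -0.72 -1.2; -0.77 -1.0; -0.82 -1.0; -0.87 -5.3; -0.92 -14.1; STOP False
-1.0 [49, 50, 48] -0.9 [47, 53, 54] -0.8 [90, 92, 90] -0.7 [90, 93, 88] -0.6 [92, 92, 90] -0.5 [88, 92, 91] -0.4 [50, 51, 47] -0.3 [103, 53, 50] -0.2 [117, 103, 52] -0.1 [213, 114, 115] -0.0 [169, 210, 117] 0.1 [160, 214, 210] 0.2 [155, 158, 169] 0.3 [157, 155, 158] 0.4 [153, 157, 154] 0.5 [157, 153, 157] 0.6 [155, 157, 153] 0.7 [152, 153, 159] 0.8 [153, 153, 153] 0.9 [157, 155, 152] 1.0 [155, 159, 157] [] 120.7833
[(8, 128), (12, 128), (13, 119), (15, 117), (13, 115), (12, 107), (26, 108), (39, 198), (38, 196), (38, 202), (35, 206)]
[(17, 133), (13, 135), (15, 135), (10, 134), (12, 124), (15, 117), (37, 174), (36, 215), (32, 220), (34, 218), (35, 216)]
[(14, 131), (10, 133), (11, 134), (12, 131), (13, 133), (24, 125), (38, 197), (29, 229), (26, 231), (30, 227), (35, 217)]
```

```bash
python3 - <<'E'
from h import *
robot.move_pose([*w(-.03,.25),.34],[180,0,90]); robot.pause(.2); im,C=snap("p9")
h=cv2.cvtColor(im,cv2.COLOR_BGR2HSV)
for y in(.132,.138,.150,.156,.169,.175,.181):
    xs=np.arange(-.045,.0451,.001); L=np.array([np.array(h[tuple(proj(0,[*w(x,y),.025],C).round().astype(int)[::-1])],int) for x in xs])
    m=(L[:,0]<27)&(L[:,1]>18); i=np.where(m)[0]; print(y,(xs[i[0]]*1e3).round(),(xs[i[-1]]*1e3).round(),len(i))
print([tuple(map(int,h[tuple(proj(0,[*w(0,y/1e3),.027],C).round().astype(int)[::-1])][1:])) for y in np.arange(122,190,2)])
p=lambda a,z:proj(0,[*w(.049+.042*np.cos(a),-.05+.042*np.sin(a)),z],C).round().astype(int)
print([(round(a,1),p(a,.055).tolist(),int(im[tuple(p(a,.055)[::-1])].max())) for a in(-.9,-.8,-.7,-.5,-.2) if p(a,.055)[1]<480])
E
```

```text
0.132 -31.0 29.0 61
0.138 -31.0 30.0 62
0.15 -31.0 31.0 63
0.156 -31.0 31.0 63
0.169 -31.0 30.0 62
0.175 -32.0 30.0 63
0.181 -31.0 31.0 63
[(15, 116), (15, 84), (14, 74), (15, 68), (34, 126), (34, 134), (37, 132), (35, 132), (36, 129), (35, 133), (35, 139), (37, 145), (38, 153), (39, 144), (36, 136), (38, 133), (36, 133), (34, 129), (36, 135), (39, 139), (36, 140), (37, 151), (37, 143), (35, 133), (36, 135), (37, 132), (34, 128), (39, 131), (38, 133), (43, 138), (36, 143), (34, 134), (16, 82), (22, 82)]
[(-0.2, [403, 477], 32)]
```

Measured after locking, the row is centred to about 1 mm, square and tight. The pad is flush and the lock lever was driven to its hard stop, so I am handing the job in.

```bash
python3 -c "
from plant import robot
print(robot.job_done(),robot.observe()['time'])"
```

```text
the job is handed in; nothing more can be done
the job is handed in; nothing more can be done
```

I handed the job in at about 122 s of the 210 s: all three bars are clamped in the cramp, centred to about 1 mm and square, with the brass pad pressed flush. The lock lever was pushed to its hard stop by force, with no clear picture of its final position. Along the way one pick missed because that bar had been knocked aside, and the thumb lever took two tries to flip.

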